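Gauge the height of a cast glass bar

TASK

Lift the metal saddle, by its wooden handle, off the glass bar that it covers and hang it astride the horizontal rail. Then lay that bar flat on the steel surface plate, well in from its edges, and gently lower the bridge gauge over it, so that both legs stand squarely on the plate and the sprung foot rests on top of the bar. Set both down without dropping them, let go, and leave the gauge standing there showing the bar's height; leave everything else on the bench where it is.

Things in the scene. Friction and masses are not known exactly. Their poses are not given: they have to be found in the camera images.
- saddle: inverted U of aluminium standing on the bench over the middle of the glass bar like a tunnel: 64 mm long (its x), 54 mm wide outside, 44 mm inside (its y), walls 60 mm high, roof 3 mm thick, 5 mm clear of the bar each side; on the roof a wooden handle, 50 mm along x, 20 mm wide (y), 63 to 89 mm up: grip it across y. Origin: centre of the underside, level with the wall edges; z up
- saddle_roof (a point): centre of the underside of the saddle's roof, 60 mm above its wall edges: this face comes to rest on the rail
- rail: fixed horizontal round steel bar, 12 mm thick and 180 mm long, along the rail's y, its axis 160 mm above the bench, on a post at each end. Origin: on the bench under its middle; z up
- rail_mid (a point): middle of the rail on the bar's axis; y along the bar, z up
- bar: green cast glass bar, 90 mm long (its x), 34 mm wide (its y), 30 mm high (z): the one under the saddle, both ends sticking out by about 13 mm; 0.23 kg. Origin: centre of its underside
- plate: fixed flat steel surface plate, 200 x 200 mm, 20 mm thick, lying on the bench. Origin: centre of its underside
- plate_top (a point): centre of the plate's upper face; axes along its edges, z up
- gauge: bridge height gauge, 0.48 kg, standing loose: two steel legs (44 mm along x, 12 mm along y, 60 mm high), 84 mm apart inside along y; a cross-beam along y (108 mm long, 30 mm wide, 60 to 74 mm up); on its middle an upright aluminium barrel to grip across x, 24 x 24 mm, 74 to 130 mm up, with a white scale on its +y face. Origin: centre of the underside, level with the soles; z up
- gauge_grip (a point): point on the barrel's axis, 108 mm above the soles: where to grip
- foot (a point): centre of the lower face of the gauge's sprung foot, an 18 mm steel disc on a stem in the gauge's middle, level with the soles when fully out
- gauge_foot (a joint): how far the sprung foot is pushed up into the gauge, in m: 0 with the foot level with the soles, at most 0.042; with the legs on a flat face it reads the height of what the foot rests on. A light spring (about 1 N) pushes it down
- thin_bar: second cast glass bar, same green glass and same 90 x 34 mm outline but only 20 mm high, lying uncovered; origin: centre of its underside, x along its length; not part of the job
- flux_jar: small jar, 52 mm across and 65 mm high, standing; origin: centre of its underside; bystander
- hammer: hammer, 240 mm long, lying at the back of the work area; bystander
- brush: brush, 160 mm long, lying between the plate and the back; bystander
- solder_reel: grey reel, 60 mm across and 40 mm high, standing flat; origin: centre of its underside; bystander
- came: dark H-section strip, 130 x 12 x 10 mm, lying near the robot; origin: centre of its underside, x along its length; bystander
- cork_block: cork block, 75 x 50 x 30 mm; origin: centre of its underside; bystander

How it is judged (in metres and radians):
On the way, in this order (a step that is already met when the one before it is completed fails the run):
1. the saddle hangs astride the rail, let go (x of saddle_roof in the frame of rail_mid between -0.02 and 0.02 m and y of saddle_roof in the frame of rail_mid between -0.075 and 0.075 m and z of saddle_roof in the frame of rail_mid between -0.004 and 0.016 m and angle between saddle's own z axis and vertical below 0.4 rad and contact force between saddle and rail above 0.3 N and linear speed of saddle below 0.03 m/s and contact force between the fingers and saddle below 0.1 N), for 0.2 s.
2. the glass bar lies flat on the surface plate, let go (x of bar in the frame of plate_top between -0.065 and 0.065 m and y of bar in the frame of plate_top between -0.065 and 0.065 m and z of bar in the frame of plate_top between -0.003 and 0.003 m and angle between bar's own z axis and vertical below 0.06 rad and linear speed of bar below 0.02 m/s and contact force between the fingers and bar below 0.1 N), for 0.2 s.
At the end, for the whole second after the job is handed in: Saddle at rest astride the rail (tilt under 0.4 rad, within 75 mm of its middle); taller bar flat on the plate, within 65 mm of its centre along each edge; gauge upright (0.05 rad), soles on the plate (3 mm), foot on the bar and reading 28.3 to 31.7 mm; all still (x of saddle_roof in the frame of rail_mid between -0.02 and 0.02 m and y of saddle_roof in the frame of rail_mid between -0.075 and 0.075 m and z of saddle_roof in the frame of rail_mid between -0.004 and 0.016 m and angle between saddle's own z axis and vertical below 0.4 rad and contact force between saddle and rail above 0.3 N and linear speed of saddle below 0.03 m/s and x of bar in the frame of plate_top between -0.065 and 0.065 m and y of bar in the frame of plate_top between -0.065 and 0.065 m and z of bar in the frame of plate_top between -0.003 and 0.003 m and angle between bar's own z axis and vertical below 0.06 rad and linear speed of each of bar, gauge below 0.02 m/s and value of joint gauge_foot between 0.0283 and 0.0317 m and contact force between gauge and bar above 0.3 N and angle between gauge's own z axis and vertical below 0.05 rad and z of gauge in the frame of plate_top between -0.003 and 0.003 m); the robot touches nothing.
It fails at once if the gauge or the glass bar is dropped (falls free of the fingers faster than 0.5 m/s, about 13 mm) instead of being set down ((contact force between the fingers and gauge below 0.1 N and linear speed of gauge above 0.5 m/s) or (contact force between the fingers and bar below 0.1 N and linear speed of bar above 0.5 m/s)).
It fails at once if the gauge is pressed hard on the glass (over 60 N) (contact force between gauge and bar above 60 N).
It fails at once if another thing on the bench (second glass bar, jar, hammer, brush, reel, strip, cork block) is moved more than 25 mm (distance of any of thin_bar, flux_jar, hammer, brush, solder_reel, came, cork_block from where it was at the start of the episode above 0.025 m).
It also fails if it takes over 69 s, if anything falls off the work surface, if the arm or the gripper's body presses on something with over 40 N, if the wrist force passes 120 N, or if a joint passes its speed limit or range.

ROBOT

A 6-joint arm with a two-finger parallel gripper is mounted at the origin on the work surface. World frame = base frame: x ahead of the robot, y to its left, z up, the work surface at z = 0. Lengths are in mm, angles in rad, forces in N, time in s.
With the tool pointing down it reaches from about 275 to 825 mm from the base axis. Payload 5.2 kg.
Tool frame: the origin (TCP) lies at the very end of the fingers, on their centre line; the grasp point (between the pads) lies 19 mm behind it; z points along the fingers, y is the direction in which the jaws open and shut (so a half turn about z gives the same grasp; the last joint's range is limited). The gripper opens to 93 mm and grips with 3 to 60 N. Pads are 15 mm wide; open, the fingers measure 128 mm over their backs; the gripper's body (75 mm by 188 mm) begins 65 mm behind the grasp point.
Start: joints at [-1.469, 0.259, 1.535, -0, 1.348, -0.203], TCP at [165.077, -524.647, 218.653] pointing down, gripper open.
Joint ranges: [-3.14, 3.14], [-0.91, 2.08], [0.19, 2.58], [-1.22, 4.36], [0.22, 2.71], [-3.12, 3.12]. Speed limits (rad/s): [2.57, 2.57, 3.14, 3.14, 3.14, 3.14].

INTERFACE

Orientations are given as [roll, pitch, yaw] about the fixed x, y, z axes, in that order (R = Rz(yaw) Ry(pitch) Rx(roll)).
In Python, from bench import robot gives the robot as it stands. The module is installed in compiled form; this text tells all that it offers. Calls block until the motion is done:
- robot.move_ptp(position, orientation): joint-space move of the TCP to a pose.
- robot.move_linear(position, ori=None, speed=150, f_stop=None): straight line of the TCP; ori=None keeps the orientation; speed is the mean speed in mm/s. With f_stop (N) it stops when the force on the tool has changed by that much, and returns True; else False.
- robot.move_j(angles): joint-space move.
- robot.move_gripper(opening): opening from 0.0 (shut) to 1.0 (fully open); the grip force is fixed at half the most; returns when the fingers have stopped.
- robot.sleep(seconds).
- robot.inverse_kinematics(position, orientation): joint angles nearest the present ones, or None.
- robot.get_image(name): name is "scene" or "top" or "wrist"; returns a dict with "img" (400x640x3 uint8, blue, green, red), "fovy" (degrees; the focal length in pixels is half the picture's height over the tangent of half this angle, whatever the lens; pixels are square), "cx", "cy" (the principal point, pixels), "eye" and "orientation" of the camera in the world. Camera axes: x right, y down, z forward; pixel columns grow to the right and rows downward; lengths in mm; the calibration is good to about 2 mm. The wrist camera is an equidistant fisheye: a pixel r from the principal point sees the ray r / f radians off the axis. A picture is of the moment at which its call begins. There is no depth.
A pose or a line that the arm cannot do raises robot.MotionError and nothing moves.
- robot.hand_in(): hands the job in, once; it reports no verdict.
Readings, each from a call of its own:
- robot.current_t(): time.
- robot.current_qpos(): joint angles.
- robot.current_joint_vel(): joint speeds.
- robot.current_joint_efforts(): joint torques, N m.
- robot.current_tcp_pos(): TCP position.
- robot.current_eef_rot(): TCP orientation.
- robot.current_contact_force(): force on the tool from outside, world axes, zero at the start.
- robot.current_ft_torque(): the same for the moment, N m.
- robot.current_gripper_width(): opening from 0.0 (shut) to 1.0 (fully open).
Only numpy, scipy, OpenCV 4.12 (cv2) and the standard library are available. Lean on these libraries where they do the work, as an engineer would, in place of code of your own. Each camera call takes 0.05 s, during which the arm holds its last target.

## Working session

There is one attempt and no reset: what is moved stays moved. The work goes in short steps, each a Python script; the robot and the scene stay as the last script left them, time stands still between calls to the robot, and variables do not carry over. Pictures are saved under pics/ and viewed, and the job is handed in when it is done.

```bash
mkdir -p pics
cat > h.py <<'E'
import numpy as np, cv2
from scipy.spatial.transform import Rotation as R
from bench import robot
def grab(n,tag):
    d=robot.get_image(n); cv2.imwrite(f'pics/{tag}.png',d['img']); 
    np.save(f'pics/{tag}.npy',d,allow_pickle=True); return d
def load(tag): return np.load(f'pics/{tag}.npy',allow_pickle=True).item()
def ray(d,u,v,fish=False):
    f=200/np.tan(np.radians(d['fovy'])/2); x=u-d['cx'];y=v-d['cy']
    if fish:
        r=np.hypot(x,y);t=r/f; c=np.array([x/r*np.sin(t),y/r*np.sin(t),np.cos(t)]) if r>0 else np.array([0,0,1.])
    else: c=np.array([x/f,y/f,1.])
    o=np.array(d['orientation']); M=o if o.shape==(3,3) else R.from_euler('xyz',o).as_matrix()
    return np.array(d['eye']),M@c
def onz(d,u,v,z,fish=False):
    e,r=ray(d,u,v,fish); return e+r*(z-e[2])/r[2]
E
python3 - <<'E'
from h import *
for n in('scene','top','wrist'):
    d=grab(n,n+'0'); print({k:v for k,v in d.items() if k!='img'})
print(robot.current_t(),robot.current_eef_rot())
E
```

```text
{'fovy': 50.51481525448733, 'cx': 321.329947109506, 'cy': 197.35201193542753, 'eye': array([1349.31269196, -754.56360666,  834.33392369]), 'orientation': array([-2.16406868e+00, -1.17468126e-03,  7.88811480e-01])}
{'fovy': 49.71640003661169, 'cx': 318.17204511880215, 'cy': 198.6612862134029, 'eye': array([ 4.79231570e+02, -1.18438503e+00,  1.23355222e+03]), 'orientation': array([-3.06276638,  0.01689069, -1.55176987])}
{'fovy': 65.70646984690485, 'cx': 320.2027739248926, 'cy': 205.7818718748992, 'eye': array([ 230.23654479, -504.00056437,  384.46116572]), 'orientation': array([ 2.89115937e+00,  1.35418441e-03, -1.26637613e+00])}
0.15 [-3.14032006e+00 -2.44369350e-04  3.04812060e-01]
```

View pics/scene0.png

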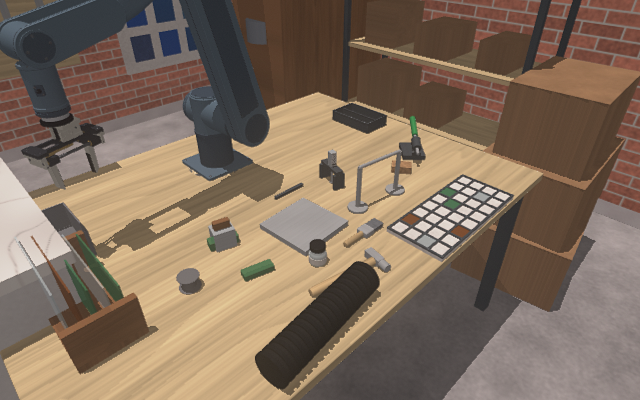

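View pics/top0.png

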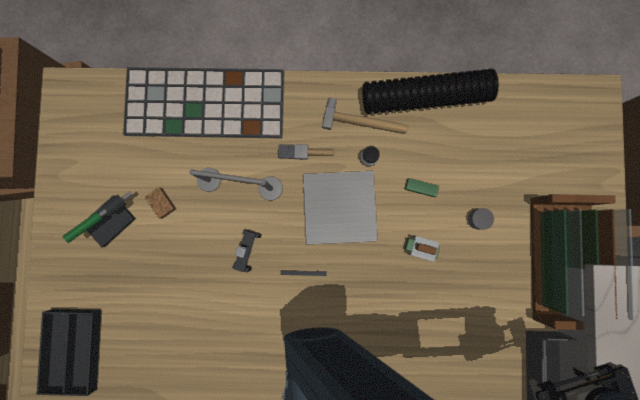

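View pics/wrist0.png

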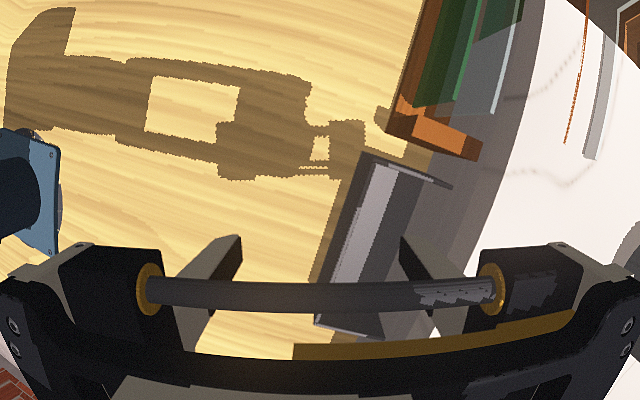

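The top view shows the saddle at about (423,248), the plate at (340,207), the rail from (193,173) to (270,184), the gauge at (246,250) and the thin bar at (422,187). Next I'll zoom in and take first measurements.

Run:
```python
from h import *
d=load('top0'); im=d['img']
a=cv2.resize(im[225:275,395:455],None,fx=8,fy=8,interpolation=cv2.INTER_CUBIC)
b=cv2.resize(im[155:285,185:285],None,fx=4,fy=4,interpolation=cv2.INTER_CUBIC)
c=np.zeros((520,480+400,3),np.uint8)
c=np.zeros((520,800,3),np.uint8); c[:400,:400]=a[:,40:440]; c[:,400:]=b; cv2.imwrite('pics/z1.png',c)
hsv=cv2.cvtColor(im,cv2.COLOR_BGR2HSV)
for (u,v) in [(340,207),(423,187),(427,250),(413,246),(436,250),(427,240),(246,250),(230,178)]: print(u,v,hsv[v,u])
# plate
m=((hsv[...,1]<40)&(hsv[...,2]>80)).astype(np.uint8)
m[:,:295]=0;m[:,385:]=0;m[:165]=0;m[250:]=0
cs=max(cv2.findContours(m,0,2)[0],key=cv2.contourArea); r=cv2.minAreaRect(cs);print('plate',r)
bp=cv2.boxPoints(r); P=np.array([onz(d,*p,20) for p in bp]);print(P.round(1),P.mean(0)); print(np.linalg.norm(np.diff(P,axis=0),axis=1))
for n,(u,v) in dict(handle=(427,250),gauge=(246,250)).items(): print(n,onz(d,u,v,89 if n=='handle' else 130).round())
print('rail',onz(d,193,173,160).round(),onz(d,268,185,160).round())
```

```text
340 207 [  6   9 135]
423 187 [ 64  75 106]
427 250 [ 12 133 113]
413 246 [ 60  14 126]
436 250 [ 17  67 114]
427 240 [ 50   5 156]
246 250 [135   8  67]
230 178 [ 20   7 111]
plate ((339.51898193359375, 207.17694091796875), (70.46376037597656, 71.39618682861328), 87.45519256591797)
[[ 645.3   67.5   20. ]
 [ 657.7 -134.2   20. ]
 [ 459.6 -144.7   20. ]
 [ 446.9   54.4   20. ]] [552.36494083 -39.23338467  20.        ]
[202.07826546 198.33633261 199.47504914]
handle [ 439. -268.   89.]
gauge [432. 201. 130.]
rail [623. 335. 160.] [596. 145. 160.]
```

View pics/z1.png

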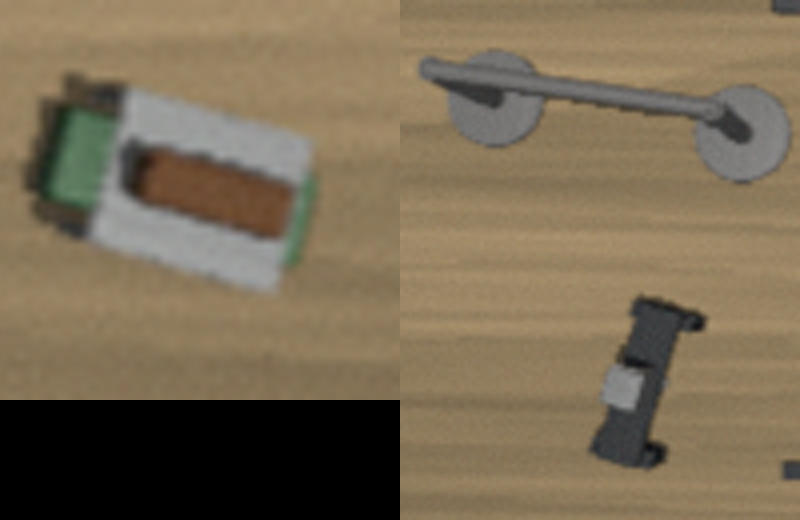

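The wrist camera has finer resolution, so I'll move it over the saddle.

Run:
```python
from h import *
yaw=1.27
c=np.array([439,-268])-45*np.array([np.cos(yaw),np.sin(yaw)])
robot.move_ptp([c[0],c[1],190],[np.pi,0,yaw])
d=grab('wrist','w1'); print(d['eye'],d['orientation'],robot.current_t(),robot.current_qpos())
```

```text
[ 445.48768146 -246.49040474  356.61513757] [ 2.88975263e+00 -6.53789971e-04 -3.02686186e-01] 1.475 [-8.44669318e-01  2.39328900e-01  1.63275686e+00 -4.71179966e-04
  1.26901433e+00 -5.41681548e-01]
```

View pics/w1.png

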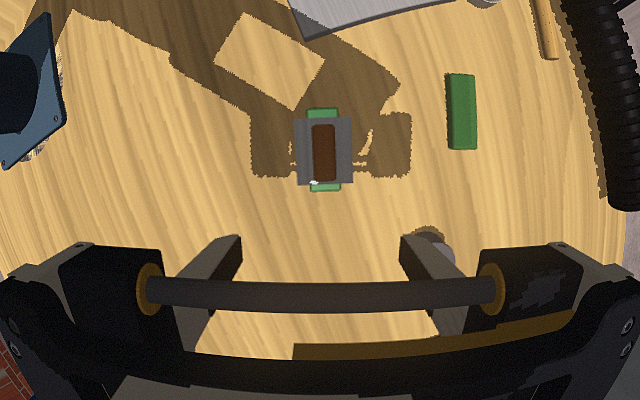

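Run:
```python
from h import *
d=load('w1'); im=d['img']; hsv=cv2.cvtColor(im,cv2.COLOR_BGR2HSV)
cr=cv2.resize(im[95:205,270:375],None,fx=5,fy=5,interpolation=cv2.INTER_CUBIC); cv2.imwrite('pics/z2.png',cr)
for p in [(324,150),(303,150),(345,150),(323,113),(326,187)]: print(p,hsv[p[1],p[0]])
m=((hsv[...,0]<18)&(hsv[...,1]>100)&(hsv[...,2]<110)).astype(np.uint8); k=np.zeros_like(m);k[118:190,305:342]=1
m=m*k
cs=max(cv2.findContours(m,0,2)[0],key=cv2.contourArea); r=cv2.minAreaRect(cs);print('handle',r)
bp=cv2.boxPoints(r); P=np.array([onz(d,*p,89,True) for p in bp]);print(P.round(1),P.mean(0)); print(np.linalg.norm(np.diff(P,axis=0),axis=1))
```

```text
(324, 150) [ 14 171  73]
(303, 150) [ 0 12 88]
(345, 150) [170  17  89]
(323, 113) [ 61  89 138]
(326, 187) [ 57  83 166]
handle ((323.8283996582031, 152.38214111328125), (56.784061431884766, 22.522125244140625), 87.61405944824219)
[[ 439.3 -241.6   89. ]
 [ 457.9 -246.5   89. ]
 [ 445.4 -294.4   89. ]
 [ 426.4 -289.4   89. ]] [ 442.26679705 -267.96441728   89.        ]
[19.24794731 49.54763415 19.74004855]
```

View pics/z2.png

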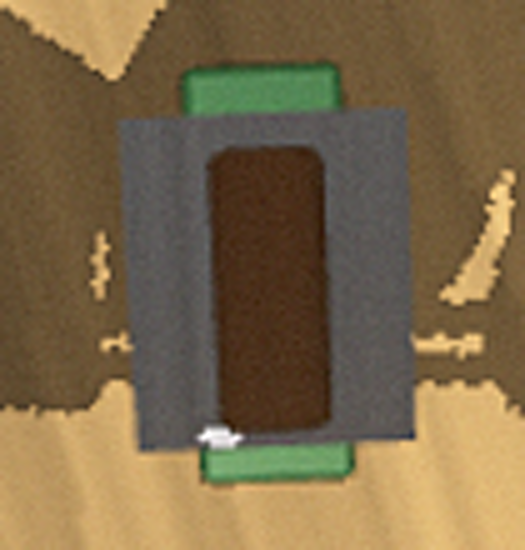

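The handle measures 49.5 x 19.5 mm, against 50 x 20 given. Its centre is at (442.3, -268.0) and its yaw is 1.311. I'll grasp it and lift.

Run:
```python
from h import *
yaw=1.311; x,y=442.3,-268.0
robot.move_ptp([x,y,125],[np.pi,0,yaw])
print(robot.move_linear([x,y,68],speed=80,f_stop=10), robot.current_tcp_pos())
robot.move_gripper(0.0); print('w',robot.current_gripper_width()*93,robot.current_contact_force())
f=robot.move_linear([x,y,72],speed=30); print(robot.current_contact_force())
robot.move_linear([x,y,250],speed=150); print('w',robot.current_gripper_width()*93,robot.current_contact_force(),robot.current_t())
robot.move_ptp([597,130,300],[np.pi,0,1.43])
d=grab('wrist','w2');grab('scene','s2'); print(d['eye'],robot.current_t(),robot.current_qpos())
```

```text
False [ 442.63699268 -268.39915744   68.46627067]
w 19.939849043981486 [ 0.36239317 -0.18657631  0.22338615]
[ 0.00448241 -0.4314623  -1.46488586]
w 19.779226316885772 [-0.17912921  0.73744614 -2.28856241] 5.5
[606.59583621 196.58733105 466.22036789] 7.1833 [ 2.97787059e-02  3.33312537e-01  1.23691717e+00 -3.50445972e-04
  1.57163656e+00  1.72628055e-01]
```

View pics/w2.png

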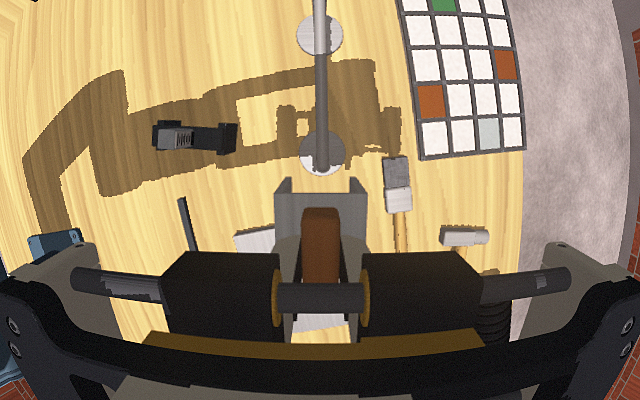

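View pics/s2.png

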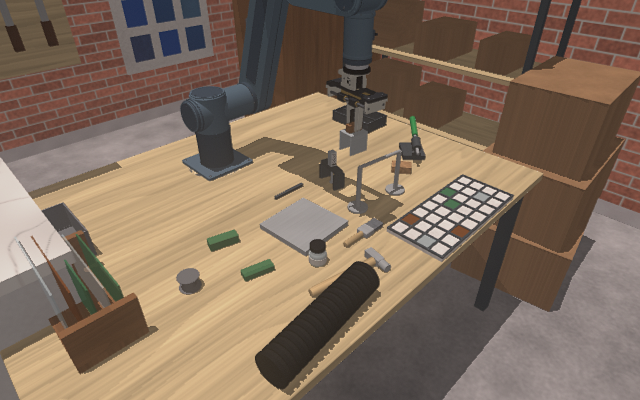

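The saddle is held upright. In the wrist view the rail runs from about (322,168) up past (321,0). I'll fit its axis.

Run:
```python
from h import *
d=load('w2'); im=d['img']
cr=cv2.resize(im[0:180,280:370],None,fx=3,fy=3,interpolation=cv2.INTER_CUBIC)
t=load('top0')['img']; c2=cv2.resize(t[160:205,185:285],None,fx=5,fy=5,interpolation=cv2.INTER_CUBIC)
o=np.zeros((540,780,3),np.uint8);o[:,:270]=cr;o[:225,275:775]=c2;cv2.imwrite('pics/z3.png',o)
g=cv2.cvtColor(im,cv2.COLOR_BGR2HSV)
for r in (5,60,75,90,100,110,120,130): print(r,g[r,308:336,1].tolist())
```

```text
5 [104, 100, 103, 99, 112, 21, 7, 15, 15, 13, 12, 12, 19, 14, 16, 21, 22, 18, 103, 81, 91, 89, 94, 97, 97, 102, 98, 100]
60 [115, 108, 108, 109, 113, 117, 98, 31, 27, 28, 23, 27, 31, 21, 34, 28, 34, 27, 70, 114, 123, 124, 123, 131, 96, 96, 93, 89]
75 [128, 126, 120, 126, 123, 122, 126, 17, 26, 27, 34, 32, 26, 24, 22, 35, 30, 27, 38, 99, 123, 125, 124, 121, 124, 126, 122, 120]
90 [108, 110, 110, 114, 118, 113, 114, 62, 22, 28, 36, 31, 27, 19, 29, 20, 40, 27, 23, 73, 133, 127, 122, 134, 122, 127, 123, 132]
100 [116, 113, 113, 112, 111, 114, 115, 96, 20, 25, 33, 27, 34, 16, 27, 29, 38, 30, 23, 62, 129, 126, 119, 127, 133, 120, 117, 121]
110 [119, 115, 122, 128, 140, 121, 125, 106, 26, 29, 28, 32, 25, 33, 21, 22, 31, 35, 18, 56, 127, 131, 127, 122, 127, 122, 131, 126]
120 [132, 124, 128, 126, 127, 122, 135, 108, 14, 18, 40, 25, 24, 20, 24, 28, 31, 38, 24, 46, 112, 122, 128, 124, 130, 126, 127, 127]
130 [115, 131, 131, 134, 128, 125, 122, 86, 22, 26, 21, 25, 29, 29, 29, 29, 18, 26, 43, 36, 99, 109, 129, 130, 128, 126, 122, 122]
```

View pics/z3.png

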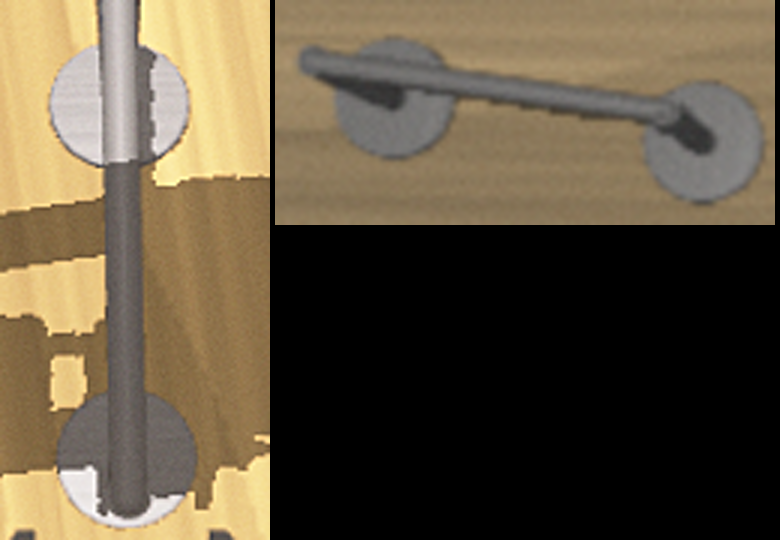

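Run:
```python
from h import *
d=load('w2'); g=cv2.cvtColor(d['img'],cv2.COLOR_BGR2HSV)[...,1].astype(float)
pts=[]
for r in range(65,130,3):
    row=g[r,308:336]; ins=np.where(row<65)[0]; pts.append(onz(d,308+(ins[0]+ins[-1])/2,r,160,True))
pts.append(onz(d,(313+325)/2,5,160,True))
p=np.array(pts); print(p[[0,10,-2,-1]].round(1)); k=np.polyfit(p[:,1],p[:,0],1); print(k, np.abs(np.polyval(k,p[:,1])-p[:,0]).max())
e=onz(d,322.3,171.5,160,True);t=load('top0');print('near end',e, 'top ends',onz(t,191,172,160),onz(t,266,182.6,160))
print('yaw',np.arctan2(1,k[0]))
# saddle roof far/near corners in hand: roof front edge columns
print(robot.current_tcp_pos(),robot.current_eef_rot())
```

```text
[[615.4 258.9 160. ]
 [612.5 228.6 160. ]
 [607.9 196.2 160. ]
 [623.7 323.6 160. ]]
[1.21256608e-01 5.84255797e+02] 0.5340434992000382
near end [602.52267994 153.18987629 160.        ] top ends [625.39247146 340.29279842 160.        ] [601.75988962 150.14792366 160.        ]
yaw 1.450128815445936
[597.11453238 128.50708068 299.87299636] [-3.14138330e+00  3.92236412e-04  1.42794677e+00]
```

The rail axis fit has a residual of 0.5 mm and gives yaw 1.450. The middle is at about (613.7, 243), and both views agree. I'll hang the saddle there.

```bash
python3 - <<'E'
from h import *
o=[np.pi,0,1.450]; x,y=613.7,243
robot.move_ptp([x,y,255],o)
robot.move_linear([x,y,190],speed=100)
print(robot.move_linear([x,y,170],speed=25,f_stop=4), robot.current_tcp_pos(),robot.current_contact_force())
grab('wrist','w3a')
robot.move_gripper(0.5); 
p=robot.current_tcp_pos();print(robot.current_contact_force())
robot.move_linear([x,y,250],speed=120)
d=grab('wrist','w3');grab('scene','s3');print(robot.current_t())
E
python3 -c "
import cv2;a=cv2.imread('pics/s3.png')[120:220,300:440];cv2.imwrite('pics/s3z.png',cv2.resize(a,None,fx=5,fy=5))"
```

```text
True [613.53604876 243.0437421  173.95706198] [-0.5477502  -0.2541046   4.72535244]
[-0.70807551  0.23930523 -0.07722852]
10.7583
```

View pics/w3.png

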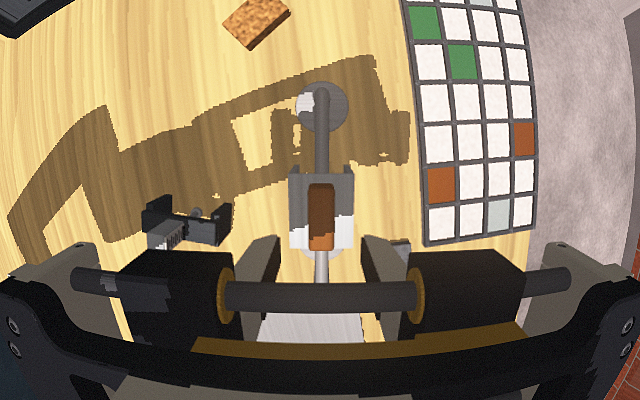

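View pics/s3z.png

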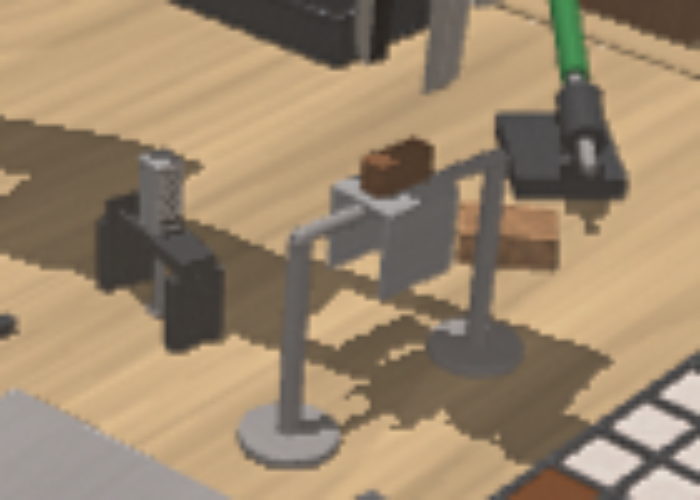

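The saddle hangs level astride the rail. The contact height of 174 mm matches what I expected. Next is the bar.

Run:
```python
from h import *
yaw=1.311
c=np.array([442,-268])-45*np.array([np.cos(yaw),np.sin(yaw)])
robot.move_ptp([c[0],c[1],150],[np.pi,0,yaw])
robot.move_gripper(0.8)
d=grab('wrist','w4'); print(robot.current_t()); im=d['img']; hsv=cv2.cvtColor(im,cv2.COLOR_BGR2HSV)
m=((hsv[...,0]>45)&(hsv[...,0]<80)&(hsv[...,1]>60)).astype(np.uint8); m[:,400:]=0; m[:,:240]=0; m[240:]=0
cs=max(cv2.findContours(m,0,2)[0],key=cv2.contourArea); r=cv2.minAreaRect(cs);print(r)
bp=cv2.boxPoints(r); P=np.array([onz(d,*p,30,True) for p in bp]);print(P.round(1),P.mean(0)); print(np.linalg.norm(np.diff(P,axis=0),axis=1))
```

```text
13.6
((320.5, 154.0), (92.0, 35.0), 90.0)
[[ 437.6 -223.4   30. ]
 [ 468.4 -231.6   30. ]
 [ 446.9 -315.3   30. ]
 [ 414.7 -306.8   30. ]] [ 441.88524196 -269.27271547   30.        ]
[31.94398798 86.46216754 33.30841693]
```

View pics/w4.png

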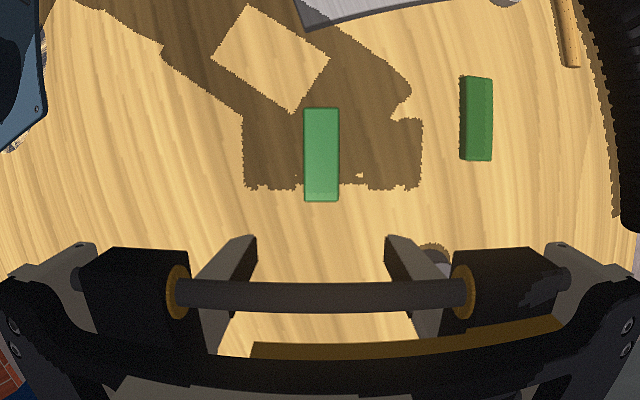

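The bar measures 87 x 33 mm by pixel centres. It is at (441.9, -269.3) with yaw 1.311. I'll grasp it and lay it on the plate.

Run:
```python
from h import *
x,y=441.9,-269.3; o=[np.pi,0,1.311]
robot.move_linear([x,y,60],ori=o,speed=150)
print(robot.move_linear([x,y,5],speed=60,f_stop=10), robot.current_tcp_pos())
robot.move_gripper(0.0); print('w',robot.current_gripper_width()*93)
robot.move_linear([x,y,110],speed=120); print(robot.current_contact_force(),robot.current_gripper_width()*93)
x,y=552.4,-39.2; o=[np.pi,0,1.628]
robot.move_ptp([x,y,110],o)
robot.move_linear([x,y,33],speed=80)
robot.sleep(0.1)
print(robot.move_linear([x,y,22],speed=12,f_stop=3), robot.current_tcp_pos(),robot.current_contact_force())
grab('wrist','w5a')
robot.move_gripper(0.55)
print(robot.current_tcp_pos())
robot.move_linear([x,y,120],speed=120)
c=np.array([x,y])-45*np.array([np.cos(1.628),np.sin(1.628)])
robot.move_linear([c[0],c[1],190],speed=150)
d=grab('wrist','w5');grab('scene','s5');grab('top','t5');print(robot.current_t(),robot.current_qpos())
```

```text
False [ 442.18814298 -269.54281402    5.30938122]
w 33.91966577903059
[ 0.38267444  0.88742205 -3.12101635] 33.62255908068512
True [552.3068845  -39.16900324  25.05797507] [-1.09474271  0.72551549  4.24241489]
[551.18451492 -38.84951346  23.94493695]
22.5 [-3.48245152e-01  3.01997725e-01  1.55068066e+00 -7.05075095e-05
  1.29404452e+00 -4.06005286e-01]
```

View pics/w5.png

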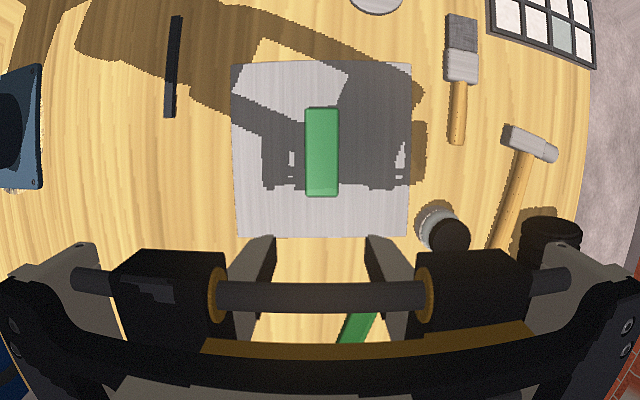

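View pics/s5.png

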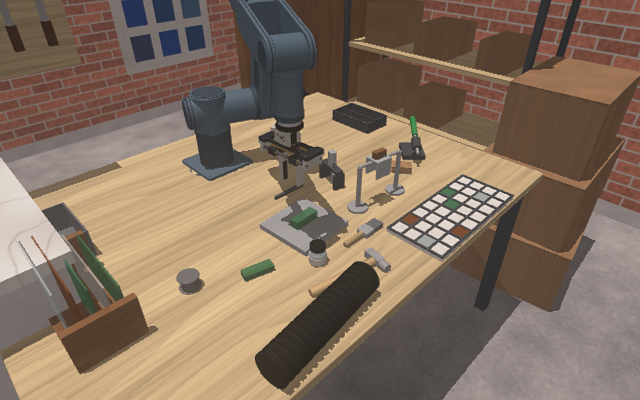

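The bar lies flat on the plate. I'll measure the bar, then look at the gauge.

Run:
```python
from h import *
d=load('w5'); hsv=cv2.cvtColor(d['img'],cv2.COLOR_BGR2HSV)
m=((hsv[...,0]>45)&(hsv[...,0]<80)&(hsv[...,1]>60)).astype(np.uint8); m[:,400:]=0; m[:,:240]=0; m[240:]=0
cs=max(cv2.findContours(m,0,2)[0],key=cv2.contourArea); r=cv2.minAreaRect(cs)
bp=cv2.boxPoints(r); P=np.array([onz(d,*p,50,True) for p in bp]);print(r,P.round(1),P.mean(0)); print(np.linalg.norm(np.diff(P,axis=0),axis=1))
print('plate corners',[onz(d,*p,20,True).round(1) for p in [(232,64),(411,62),(409,236),(237,236)]])
yaw=2.79
c=np.array([432,201])-45*np.array([np.cos(yaw),np.sin(yaw)])
robot.move_ptp([c[0],c[1],200],[np.pi,0,yaw])
d=grab('wrist','w6');print(d['eye'],robot.current_t(),robot.current_qpos())
cv2.imwrite('pics/w6z.png',cv2.resize(d['img'][60:260,220:420],None,fx=3,fy=3,interpolation=cv2.INTER_CUBIC))
```

```text
((321.0, 152.0), (88.0, 34.0), 90.0) [[532.9   3.7  50. ]
 [566.    5.5  50. ]
 [571.6 -82.3  50. ]
 [537.3 -84.3  50. ]] [551.92819942 -39.35514828  50.        ]
[33.10883897 88.04124128 34.4004946 ]
plate corners [array([448.6,  53.9,  20. ]), array([645. ,  67.5,  20. ]), array([ 661.5, -132. ,   20. ]), array([ 458.5, -143.6,   20. ])]
[410.06459737 208.59818798 366.4160838 ] 23.6417 [ 1.51879564e-01  1.99845309e-01  1.65905844e+00 -4.79672860e-04
  1.28260901e+00 -1.06497798e+00]
```

View pics/w6.png

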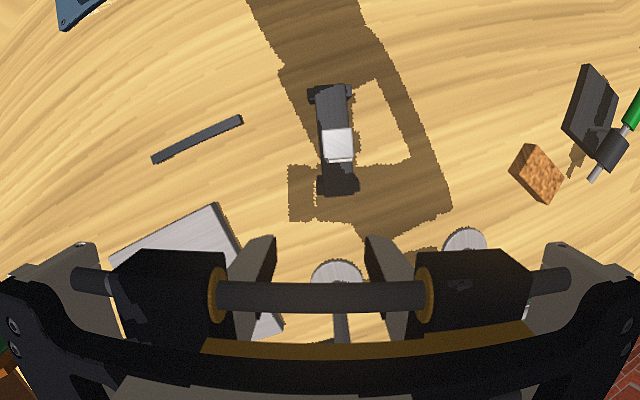

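View pics/w6z.png

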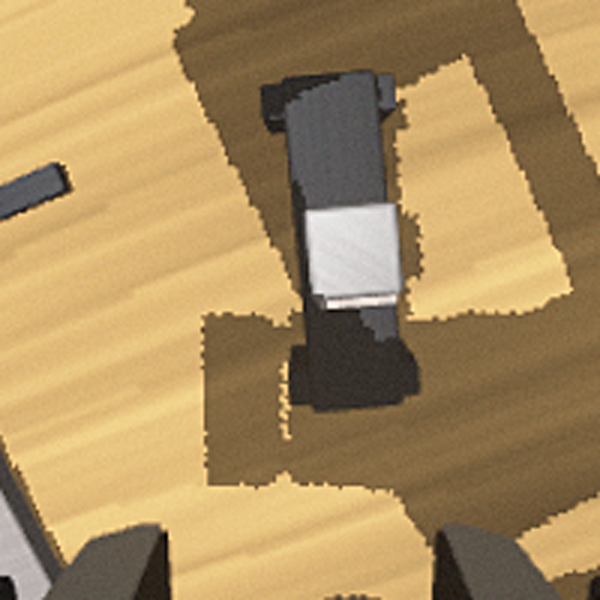

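The barrel top in the zoom has corners at about (304,208), (395,203), (403,291) and (312,299). The white scale face is on the side facing +x.

Run:
```python
from h import *
d=load('w6'); z=lambda u,v,h: onz(d,220+(u-1)/3,60+(v-1)/3,h,True)
P=np.array([z(*p,130) for p in [(304,208),(395,203),(403,291),(312,299)]]);print(P.round(1),P.mean(0),np.linalg.norm(P-np.roll(P,1,0),axis=1))
L=[z(287,108,74),z(300,250,74)];Rr=[z(378,75,74),z(386,190,74)]
for a,b in (L,Rr): v=(b-a);print('beam dir',np.arctan2(v[1],v[0]), a.round(1),b.round(1))
E1=[z(287,76,74),z(373,70,74)]; E2=[z(312,411,74),z(398,405,74)]
print('beam ends',np.mean(E1,0),np.mean(E2,0),'len',np.linalg.norm(np.mean(E1,0)-np.mean(E2,0)),'mid',(np.mean(E1,0)+np.mean(E2,0))/2)
v=np.mean(E2,0)-np.mean(E1,0);print(np.arctan2(v[1],v[0]))
```

```text
[[411.2 208.8 130. ]
 [417.8 230.8 130. ]
 [439.7 225.2 130. ]
 [433.7 202.6 130. ]] [425.57849918 216.85939576 130.        ] [23.32787572 23.03126977 22.62452726 23.35936939]
beam dir -0.2639747559732349 [380.  214.8  74. ] [423.4 203.   74. ]
beam dir -0.28227069749770417 [379.6 245.   74. ] [414.8 234.8  74. ]
beam ends [374.01339517 231.21247806  74.        ] [477.18566055 202.14252156  74.        ] len 107.18945244120084 mid [425.59952786 216.67749981  74.        ]
-0.27464125194313377
```

The barrel centre and the beam middle agree at (425.6, 216.8). The gauge y direction is at -0.27, and the beam length comes out at 107 mm against 108 given. I'll grasp at the barrel, move and lower gently.

```bash
python3 - <<'E'
from h import *
yaw=np.pi-0.272; x,y=425.6,216.8
robot.move_gripper(0.75)
robot.move_ptp([x,y,150],[np.pi,0,yaw])
print(robot.move_linear([x,y,89],speed=80,f_stop=10), robot.current_tcp_pos())
robot.move_gripper(0.0); print('w',robot.current_gripper_width()*93)
robot.move_linear([x,y,96],speed=30);robot.move_linear([x,y,205],speed=120); print(robot.current_contact_force(),robot.current_gripper_width()*93)
x,y=551.9,-39.3
robot.move_ptp([x,y,205],[np.pi,0,-3.084])
grab('wrist','w7');grab('scene','s7');print(robot.current_t(),robot.current_tcp_pos(),robot.current_qpos(),robot.current_ft_torque())
E
python3 -c "
import cv2;a=cv2.imread('pics/s7.png')[110:260,220:400];cv2.imwrite('pics/s7z.png',cv2.resize(a,None,fx=4,fy=4))"
```

```text
False [426.11853309 216.84564445  89.40668367]
w 23.942679853033813
[-0.34357635  0.06293529 -4.97164433] 23.634572175872517
28.9417 [551.50006803 -37.73098965 204.90375486] [-2.70465659e-01  2.73423925e-01  1.54935825e+00  5.36290991e-04
  1.31938835e+00 -1.90041372e+00] [ 0.0638859  -0.13692404  0.02424448]
```

View pics/w7.png

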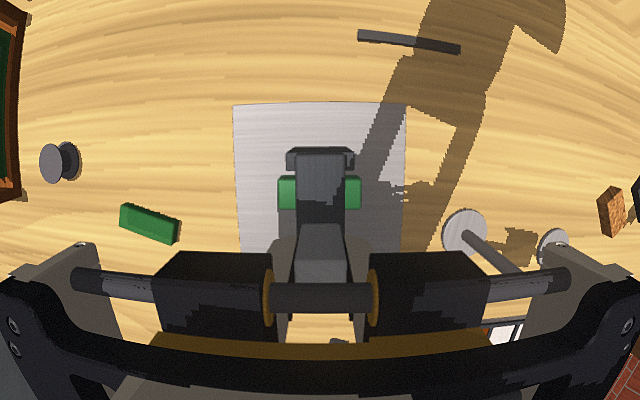

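View pics/s7z.png

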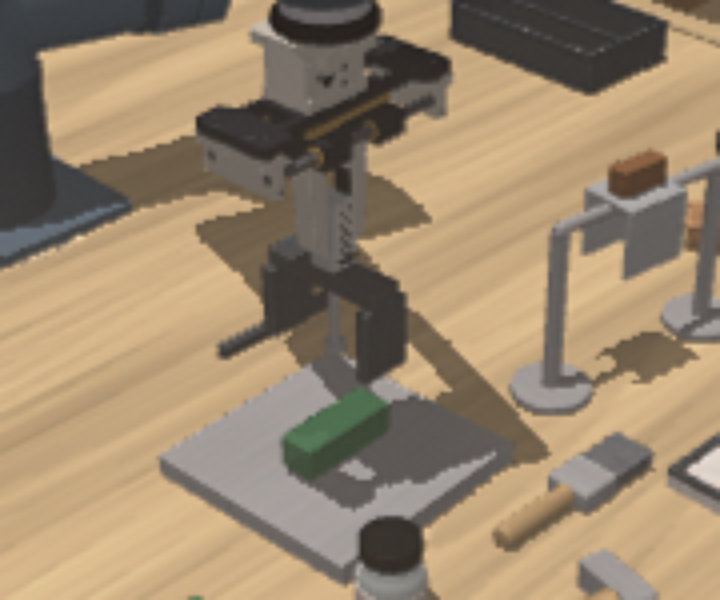

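The gauge hangs upright, square over the bar and centred on it. I'll lower it now.

```bash
python3 - <<'E'
from h import *
x,y=551.9,-39.3
robot.move_linear([x,y,145],speed=80)
print(robot.move_linear([x,y,118],speed=30,f_stop=8), robot.current_tcp_pos(),robot.current_contact_force())
robot.sleep(0.1)
print(robot.move_linear([x,y,106],speed=10,f_stop=5), robot.current_tcp_pos(),robot.current_contact_force(),robot.current_ft_torque())
robot.move_gripper(0.3);robot.move_gripper(0.75)
print(robot.current_tcp_pos())
robot.move_linear([x,y,170],speed=100)
robot.move_linear([x+45,y,210],speed=150)
grab('wrist','w8');grab('scene','s8');grab('top','t8');print(robot.current_t())
E
python3 -c "
import cv2,numpy as np;a=cv2.imread('pics/s8.png')[110:260,220:400];cv2.imwrite('pics/s8z.png',cv2.resize(a,None,fx=4,fy=4))"
```

```text
False [551.74015596 -39.28074084 118.06235873] [ 0.16700113  0.45814882 -4.04379298]
True [551.73066083 -39.23891708 109.04160295] [0.12270763 0.51767479 4.57882694] [ 0.07143633 -0.19424079 -0.01033996]
[550.11874583 -38.88585684 107.47606076]
34.5
```

View pics/w8.png

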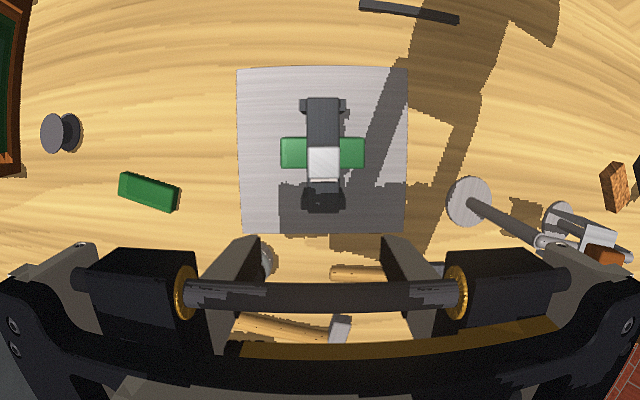

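View pics/s8z.png

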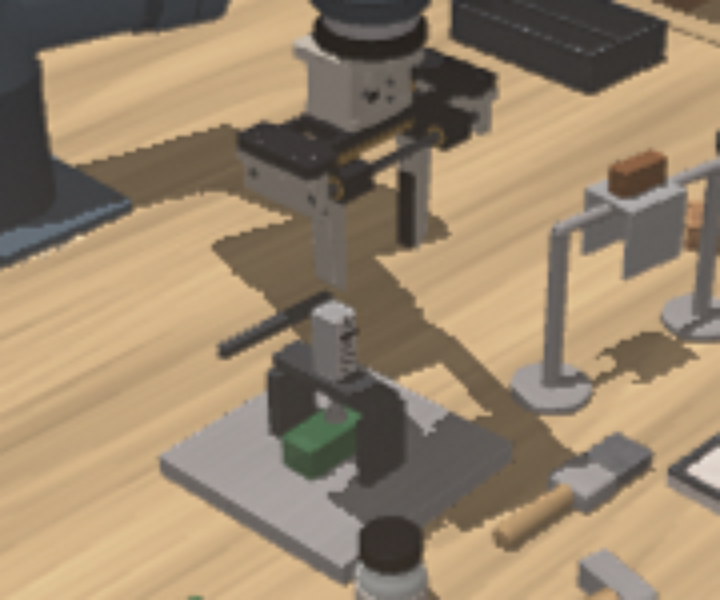

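View pics/t8.png

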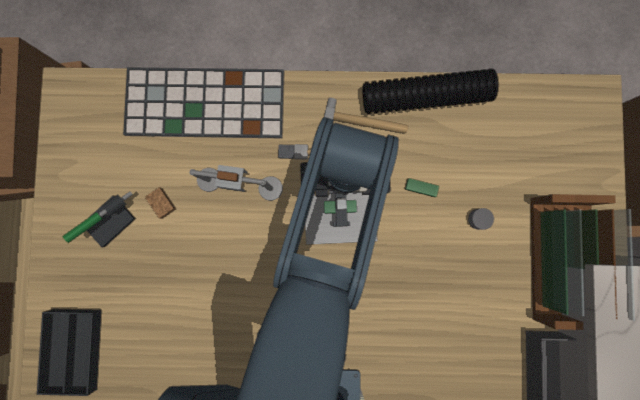

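The gauge stands upright on the plate with its foot on the bar. Everything else is unmoved and the arm is clear, so I'll hand in.

```bash
python3 -c "
from bench import robot
robot.sleep(0.3); robot.hand_in(); print(robot.current_t())"
```

```text
the job is handed in; nothing more can be done
the job is handed in; nothing more can be done
```

I finished the job and handed it in at about 35 s of the 69 s allowed. Hand-in gives no verdict, so what follows rests on my own readings.

- **Saddle:** it hangs level astride the rail near its middle, let go. It touched the rail with the fingertips at 174.0 mm, which is the height I expected.
- **Bar:** it lies flat at the centre of the plate, measured at (551.9, -39.4) mm. The plate centre is at about (552.4, -39.2) mm, and the tool height of 25.1 mm at contact agrees with the bar resting on the plate.
- **Gauge:** I lowered it over the bar with a 5 N contact stop. It touched down at a tool height of 109.0 mm, against 109.4 mm expected, so its soles are on the plate to within 0.4 mm. The last pictures show it upright, with both legs on the plate and the foot on the bar.
- **Bystanders:** those visible in the last pictures look unmoved, and the arm was clear of everything.

No check failed. I did not read the gauge's scale directly; the roughly 30 mm reading follows from the touchdown height and the bar's known height. During gripper openings the tool settled by up to about 2 mm, with no visible effect.

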